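# Set the iris ring of an inspection lens to its index mark

## Task

On the repair bench an inspection-camera lens stands upright in a square aluminium holder. Turn its slim iris ring (the wider middle ring with the short black pin) anticlockwise, seen from above, until the pin points in line with the short black index bar on the holder plate, then let go. Do not touch the fixed rings directly above and below it, and leave the spare lens on the round foot alone.

Things in the scene. Friction and masses are not known exactly. Their poses are not given: they have to be found in the camera images.
- iris_ring (a joint): slim dark ribbed ring, 54 mm diameter, 10 mm thick, of the lens in the square holder; mid-height 42 mm above lower_ring's origin. Its level black pin is 8 mm thick, tip 46 mm from the axis. Value (rad): pin's angle from the index bar, positive anticlockwise from above, 0 = in line; starts at -1.25 to -0.6, stops at -1.5 and 0.6. Light friction (0.05 N m): stays where left.
- lower_ring: fixed black barrel below the iris ring, 40 mm diameter, 36 mm tall; do not touch. Origin on the lens axis at its underside, on top of the holder; z up, +x points to the index bar. Holder: fixed square aluminium plate 110 x 110 x 12 mm; on it the flat black index bar, 32 to 54 mm from the axis, 6 mm wide, 3 mm high.
- upper_ring: fixed black ring with the front glass, above the iris ring, 40 mm diameter, 20 mm tall; origin on the lens axis at its underside, 1 mm above the iris ring; z up. Do not touch.
- spare_lens: a bystander: a loose lens of the same shape, with a pin too, but on a round aluminium foot 66 mm in diameter instead of the square holder; 80 mm tall, about 0.5 kg; origin at the centre of its underside. Leave it where it stands.

How it is judged:
At the end, for the whole second after the job is handed in: The iris ring is at rest with its pin within 10 degrees (0.175 rad) of the index bar, and the spare lens stands within 15 mm of where it was (value of joint iris_ring between -0.175 and 0.175 rad and velocity of joint iris_ring between -0.05 and 0.05 rad/s and distance of spare_lens from where it was at the start of the episode below 0.015 m); the robot touches nothing.
It fails at once if the robot touches the fixed upper ring (over 1 N) (contact force between any of the fingers, the arm and upper_ring above 1 N).
It fails at once if the robot touches the fixed lower ring (over 1 N) (contact force between any of the fingers, the arm and lower_ring above 1 N).
It fails at once if the spare lens is moved more than 15 mm or tipped (distance of spare_lens from where it was at the start of the episode above 0.015 m or angle between spare_lens's own z axis and vertical above 0.35 rad).
It also fails if it takes over 32 s, if anything falls off the work surface, if the arm or the gripper's body presses on something with over 40 N, if the wrist force passes 120 N, or if a joint passes its speed limit or range.

## Robot

A 6-joint arm with a two-finger parallel gripper is mounted at the origin on the work surface. World frame = base frame: x ahead of the robot, y to its left, z up, the work surface at z = 0. Lengths are in m, angles in rad, forces in N, time in s.
With the tool pointing down it reaches from about 0.4 to 0.825 m from the base axis. Payload 7 kg.
Tool frame: the origin (TCP) lies at the very end of the fingers, on their centre line; the grasp point (between the pads) lies 19 mm behind it; z points along the fingers, y is the direction in which the jaws open and shut (so a half turn about z gives the same grasp; the last joint's range is limited). The gripper opens to 88 mm and grips with 3 to 60 N. Pads are 19 mm wide; open, the fingers measure 130 mm over their backs; the gripper's body (78 mm by 193 mm) begins 47 mm behind the grasp point.
Start: joints at [1.621, 0.359, 0.012, 0, -1.224, -0.288], TCP at [0.159, 0.656, 0.227] pointing down, gripper open.
Joint ranges: [-3.07, 3.07], [-1.43, 2.12], [-1.02, 1.25], [-3.03, 1.67], [-3.05, -0], [-3.03, 3.03]. Speed limits (rad/s): [2.39, 2.39, 3.01, 3.14, 3.14, 3.14].

## Interface

Orientations are given as [roll, pitch, yaw] about the fixed x, y, z axes, in that order (R = Rz(yaw) Ry(pitch) Rx(roll)).
In Python, from station import arm gives the robot as it stands.
- The arm moves only by the shell command python3 -m inch 'ROWS' [FORCE]. ROWS is text: rows parted by semicolons, each of 7 numbers parted by spaces: the closure, from 0 (fully open) to 1 (shut), then the shift along the tool's x, y, z each as a share of 300 mm, from -1 to 1, then the turn, a rotation vector about the tool's x, y, z each as a share of 60 degrees, from -1 to 1. In form: grip tx ty tz rx ry rz; .... A call has 1 to 12 rows; each row is the pose to reach, as a shift and turn from the pose commanded when the call began, along the tool's axes at that moment; what a row does not reach only later rows make up. A row lasts 1/10 s, in which the tool goes at most 50 mm and 8.59 degrees, less where a joint would pass 70% of its speed; a pose out of reach is approached as far as the arm can. A call with a number of a shift or a turn outside -1 to 1 is refused whole. A call with a gripper value outside its range is refused whole. The fingers move at their own pace and stop on an object; FORCE is the grip in N (left out, the last holds). Time passes only in rows, so rows that repeat a pose let the fingers close. It gives the time, the measured TCP pose, the force and the opening at its end, in the units of the state.
- arm.get_state(): the state, without advancing time (a new reading comes with each control period).
- arm.grab_frame(name): name is "scene" or "top" or "wrist"; returns a dict with "img" (480x640x3 uint8, red, green, blue), "range_z" (480x640 float32, m along the optical axis (not along the pixel's ray), 0 where there is no reading), "fx", "fy", "cx", "cy" (pixels), "extrinsics" (4x4, takes a point from world to camera coordinates); the wrist camera has in their place "tool_from_camera" (4x4, takes a point from camera to tool coordinates, whose origin is the TCP and whose axes are the flange's). Camera axes: x right, y up, looking along -z (the intrinsics and any distortion apply to the point x, -y, -z); pixel columns grow to the right and rows downward; lengths in m; the calibration is good to about 2 mm. A picture is of the moment at which its call begins: read the wrist's pose just before it.
- arm.job_done(): hands the job in, once; it reports no verdict.
The state is a dict: "t": time; "q": joint angles; "qd": joint speeds; "joint_efforts": joint torques, N m; "eef_pos": TCP position; "ee_rot": TCP orientation; "force": force on the tool from outside, world axes, zero at the start; "moment": the same for the moment, N m; "width": finger opening in m.
Only numpy, scipy, OpenCV 4.12 (cv2) and the standard library are available. Lean on these libraries where they do the work, as an engineer would, in place of code of your own. Each camera call takes 0.05 s, during which the arm holds its last target.

## Working session

There is one attempt and no reset: what is moved stays moved. The work goes in short steps, Python scripts to look and compute and a shell command to move; the robot and the scene stay as the last step left them, time stands still between calls to the robot, and variables do not carry over. Pictures are saved under pics/ and viewed, and the job is handed in when it is done.

```bash
mkdir -p pics; ls
python3 - <<'E'
from station import arm
import cv2,numpy as np
s=arm.get_state();print(s['t'],s['eef_pos'],s['ee_rot'],s['width'])
for n in ("scene","top","wrist"):
    f=arm.grab_frame(n);cv2.imwrite(f'pics/{n}0.png',f['img'][:,:,::-1]);
    np.savez(f'pics/{n}0.npz',**f)
    print(n,f['fx'],f['fy'],f['cx'],f['cy'],[k for k in f],f.get('extrinsics',f.get('tool_from_camera')))
E
```

```text
pics
0.0 [0.158901   0.65552302 0.22562651] [ 3.13995527e+00 -1.28603247e-04 -2.37933994e-01] 0.08737256320253597
scene 550.1926668590354 550.1926668590354 324.081319555015 234.89427955528583 ['img', 'range_z', 'fx', 'fy', 'cx', 'cy', 'extrinsics'] [[ 0.08844601  0.99596583  0.01514472 -0.0556899 ]
 [-0.79422089  0.06133775  0.60452531  0.36420288]
 [ 0.60115761 -0.06549611  0.79644195 -1.25515556]
 [ 0.          0.          0.          1.        ]]
top 587.492335899931 587.492335899931 308.2002436075097 239.5645213899337 ['img', 'range_z', 'fx', 'fy', 'cx', 'cy', 'extrinsics'] [[-0.02467624 -0.99956286 -0.01628393  0.0185398 ]
 [ 0.98440552 -0.02713358  0.17380891 -0.51683979]
 [-0.17417477 -0.01174104  0.98464476 -0.79451749]
 [ 0.          0.          0.          1.        ]]
wrist 348.5293614095021 348.5293614095021 320.5030611277369 241.63667689161517 ['img', 'range_z', 'fx', 'fy', 'cx', 'cy', 'tool_from_camera'] [[ 7.83650552e-04  9.66381635e-01  2.57110719e-01  6.95582639e-02]
 [ 9.99999690e-01 -7.38813487e-04 -2.70990352e-04  1.13256047e-03]
 [-7.19232328e-05  2.57110852e-01 -9.66381915e-01 -1.58495614e-01]
 [ 0.00000000e+00  0.00000000e+00  0.00000000e+00  1.00000000e+00]]
```

View pics/top0.png

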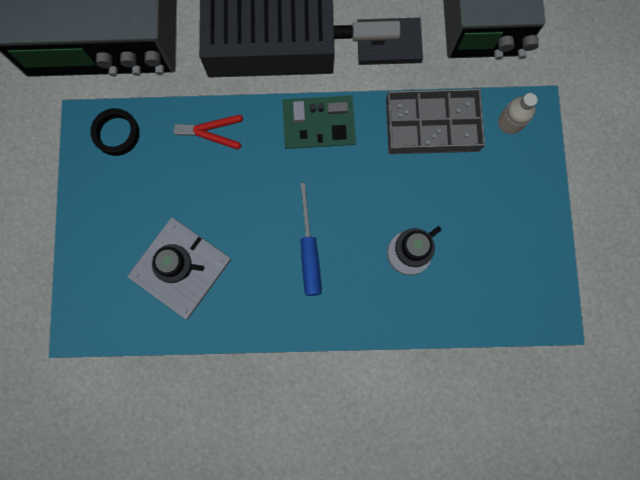

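View pics/scene0.png

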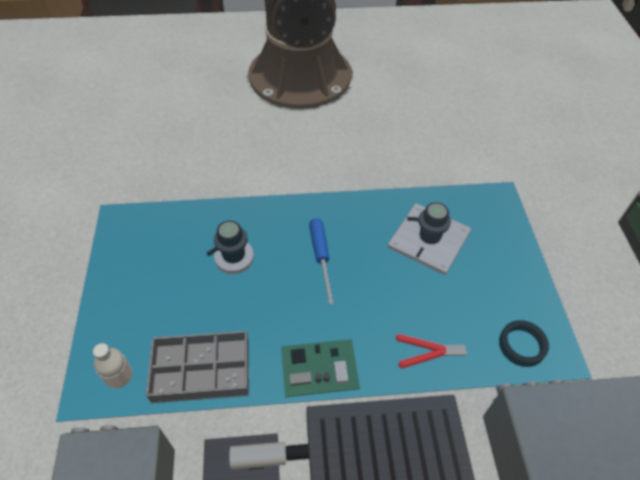

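View pics/wrist0.png

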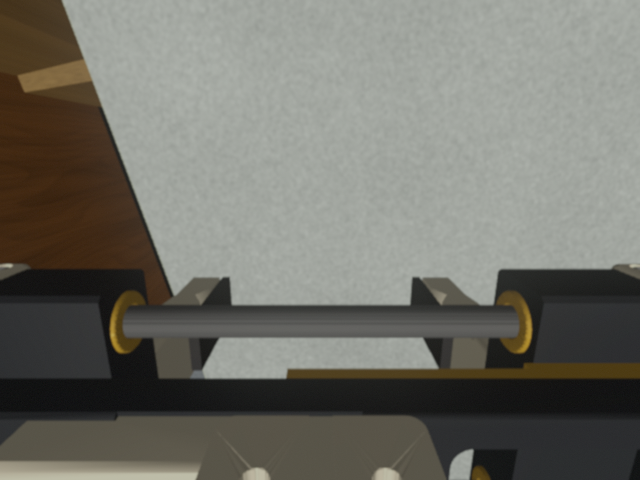

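The top view shows the holder's plate with corners near (172,219), (229,260), (186,318) and (129,275). The lens glass is at about (168,260), the index bar at (196,243) and the pin tip at (202,267). The spare lens is at about (414,248). Next I'll measure these.

```bash
cat > h.py <<'E'
import numpy as np
def load(n): return dict(np.load(f'pics/{n}.npz'))
def ray(f,u,v,z):
    E=f['extrinsics'];R=E[:3,:3];t=E[:3,3]
    d=R.T@np.array([(u-f['cx'])/f['fx'],-(v-f['cy'])/f['fy'],-1]);o=-R.T@t
    return o+d*(z-o[2])/d[2]
def cloud(f):
    v,u=np.mgrid[0:480,0:640];Z=f['range_z']
    P=np.stack([(u-f['cx'])/f['fx']*Z,-(v-f['cy'])/f['fy']*Z,-Z],-1)
    E=f['extrinsics'];return (P-E[:3,3])@E[:3,:3]
E
python3 - <<'E'
from h import *
import cv2
for n,(u0,u1,v0,v1) in (('top0',(120,240,210,325)),('scene0',(380,480,195,280))):
    f=load(n);C=cloud(f)[v0:v1,u0:u1];I=f['img'][v0:v1,u0:u1].astype(int)
    def roundxy(m):
        p=C[m];return p.mean(0).round(4),len(p)
    z=C[...,2];ok=f['range_z'][v0:v1,u0:u1]>0
    I_=I.astype(np.uint8)
    # plate: grey, not teal
    sat=I.max(-1)-I.min(-1)
    plate=(sat<40)&(I.sum(-1)>270)&ok&(z<.03)
    dark=(I.max(-1)<70)&ok
    k=cv2.morphologyEx((ok&(abs(z-.012)<.012)&((sat<40))).astype(np.uint8),cv2.MORPH_CLOSE,np.ones((5,5)))
    cn=max(cv2.findContours(k,0,2)[0],key=cv2.contourArea)
    print(n,'plate z',np.median(z[plate]),'mean',roundxy(plate))
    r=cv2.boxPoints(cv2.minAreaRect(cn))+[u0,v0]
    Q=np.array([ray(f,*p,.012) for p in r]);print('box',Q[:,:2].round(4).tolist(),'centre',Q.mean(0).round(4),'sides',np.linalg.norm(Q-np.roll(Q,1,0),axis=1).round(4))
    t=ok&(z>.074);print('topdisc z',np.median(z[t]),roundxy(t))
    vv,uu=np.nonzero(t);(c,rad)=cv2.minEnclosingCircle(np.stack([uu,vv],-1).astype(np.float32));print('disc',ray(f,c[0]+u0,c[1]+v0,.08).round(4),rad)
    l,lab,st,ce=cv2.connectedComponentsWithStats((dark&(z<.03)).astype(np.uint8))
    for i in range(1,l):
        if st[i,4]>15: print('darklow',st[i],(ce[i]+[u0,v0]).round(1),ray(f,*(ce[i]+[u0,v0]),.0145).round(4))
    pin=dark&(abs(z-.055)<.015)
    P=C[pin];c0=C[t].mean(0)
    d=np.linalg.norm(P[:,:2]-c0[:2],axis=1);s=d>.031
    print('pin',s.sum(),P[s].mean(0).round(4),d.max(),'ang',np.degrees(np.arctan2(*(P[s].mean(0)-c0)[[1,0]])))
    cv2.imwrite(f'pics/crop_{n}.png',cv2.resize(I_[:,:,::-1],None,fx=5,fy=5,interpolation=2))
f=load('top0');C=cloud(f);m=(C[...,2]>.07);m[:, :380]=0;m[:,450:]=0;m[:200]=0;m[290:]=0
print('spare top',C[m].mean(0),m.sum())
E
```

```text
top0 plate z 0.015933996921199796 mean (array([0.4833, 0.1957, 0.0158]), 4069)
box [[0.4753, 0.2757], [0.5666, 0.2108], [0.4977, 0.1203], [0.4089, 0.1858]] centre [0.4871 0.1981 0.012 ] sides [0.1118 0.112  0.1137 0.1104]
topdisc z 0.08413405379598465 (array([0.4858, 0.196 , 0.0838]), 715)
disc [0.4866 0.1969 0.08  ] 15.297158241271973
darklow [70 27 11 13 57] [195.4 243.2] [0.5218 0.1731 0.0145]
pin 53 [0.4792 0.1588 0.0615] 0.04443347559999638 ang -100.0886289456138
scene0 plate z 0.015831844603192483 mean (array([0.5015, 0.1934, 0.0155]), 2452)
box [[0.5031, 0.1196], [0.3976, 0.1787], [0.4734, 0.2762], [0.5704, 0.213]] centre [0.4861 0.1968 0.012 ] sides [0.1151 0.121  0.1235 0.1157]
topdisc z 0.08393204864280238 (array([0.4904, 0.1971, 0.083 ]), 447)
disc [0.4891 0.1979 0.08  ] 12.599844932556152
darklow [41 38 19 10 61] [428.6 239.3] [0.4944 0.1947 0.0145]
pin 11 [0.4817 0.1609 0.0598] 0.04199602086043607 ang -103.45453459825313
spare top [ 0.49287822 -0.13669741  0.11856356] 762
```

View pics/crop_top0.png

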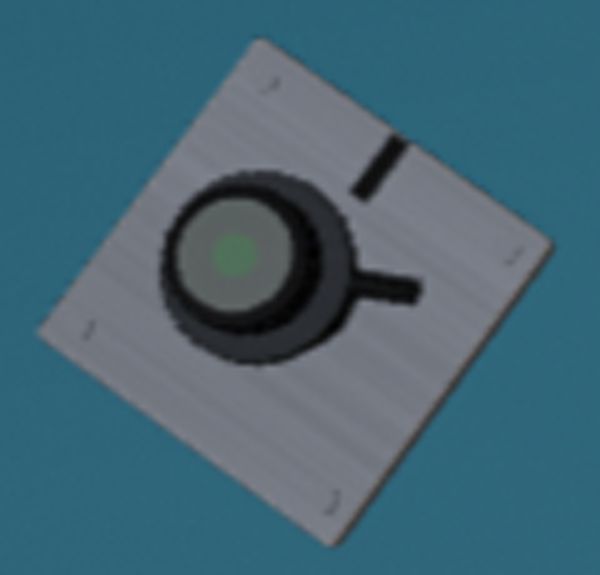

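Run:
```python
from h import *
f=load('top0');C=cloud(f)
for n in('top0','scene0'):
    f=load(n);C=cloud(f)
    for u,v in ((270,320),(100,200),(480,300),(320,420),(60,420),(200,120),(600,100)): print(n,u,v,C[v,u].round(4))
f=load('top0')
ax=np.array([.487,.197])
for zz in (.054,.058):
  for u,v in ((203.7,268.2),(194,266.5)):
    p=ray(f,u,v,zz)[:2]-ax;print(zz,p,np.hypot(*p),np.degrees(np.arctan2(p[1],p[0])))
for z in(.08,.084):print('disc',ray(f,120+235/5,210+254/5,z))
for z in(.059,.063):print('ring',ray(f,120+259/5,210+267/5,z))
```

```text
top0 270 320 [0.4062 0.0645 0.005 ]
top0 100 200 [0.5944 0.3219 0.0048]
top0 480 300 [ 0.4274 -0.2438  0.0059]
top0 320 420 [ 0.2626 -0.0048 -0.0012]
top0 60 420 [0.2715 0.3685 0.0022]
top0 200 120 [0.7174 0.1692 0.0073]
top0 600 100 [ 0.7326 -0.4538  0.0028]
scene0 270 320 [ 0.6238 -0.0856  0.0025]
scene0 100 200 [ 0.3486 -0.3915  0.0021]
scene0 480 300 [0.6152 0.2571 0.0037]
scene0 320 420 [ 0.8117 -0.0225  0.0719]
scene0 60 420 [ 0.7586 -0.383   0.0039]
scene0 200 120 [ 0.1407 -0.2179  0.0031]
scene0 600 100 [1.336e-01 6.572e-01 3.000e-04]
0.054 [-0.00821674 -0.04406741] 0.04482690895832877 -100.56199377074364
0.054 [-0.00543929 -0.03035785] 0.030841282964416235 -100.15804641766007
0.058 [-0.00874423 -0.0448384 ] 0.045683075803365926 -101.03512160689789
0.058 [-0.00598036 -0.03119583] 0.03176388855405667 -100.85214916650484
disc [0.48688698 0.19827594 0.08      ]
disc [0.48630128 0.19725079 0.084     ]
ring [0.4860999  0.19684198 0.059     ]
ring [0.4855332  0.19585034 0.063     ]
```

```bash
python3 -m inch '0 0.8 0.7 0 0 0 0.75;0 0.8 0.7 0 0 0 0.75;0 0.8 0.7 0 0 0 0.75;0 0.8 0.7 0 0 0 0.75;0 0.8 0.7 0 0 0 0.75;0 0.8 0.7 0 0 0 0.75;0 0.8 0.7 0 0 0 0.75;0 0.8 0.7 0 0 0 0.75;0 0.8 0.7 0 0 0 0.75' 10
cat >> h.py <<'E'
def go(x,y,z,yawdeg):
    from station import arm
    from scipy.spatial.transform import Rotation as Ro
    s=arm.get_state();R=Ro.from_euler('xyz',s['ee_rot']);T=Ro.from_euler('xyz',[np.pi,0,np.radians(yawdeg)])
    d=R.inv().apply(np.array([x,y,z])-s['eef_pos'])/.3
    r=np.degrees((R.inv()*T).as_rotvec())/60
    print('t',s['t'],'pos',s['eef_pos'],'rot',np.degrees(s['ee_rot']).round(2),'F',s['force'].round(1),'w',s['width'],'q6',s['q'][5]);print('shares',d.round(4),r.round(4))
E
python3 -c "
from h import *
go(.4865,.197,.19,-100.7)"
```

```text
t: 1.05
eef_pos: [0.343, 0.3952, 0.2267]
ee_rot: [-3.141, 0.0, -1.024]
force: [-0.1, 0.9, -0.3]
width: 0.0876
t 1.05 pos [0.34303723 0.39516336 0.22666557] rot [-1.7999e+02  2.0000e-02 -5.8690e+01] F [-0.1  0.9 -0.3] w 0.08757556884207593 q6 -0.6846088269096178
shares [ 0.8129 -0.0653  0.122 ] [-1.000e-04  4.000e-04  7.002e-01]
```

```bash
python3 -m inch '0 0.81 -0.065 0.1 0 0 0.7;0 0.81 -0.065 0.1 0 0 0.7;0 0.81 -0.065 0.1 0 0 0.7;0 0.81 -0.065 0.1 0 0 0.7;0 0.81 -0.065 0.1 0 0 0.7;0 0.81 -0.065 0.1 0 0 0.7;0 0.81 -0.065 0.1 0 0 0.7;0 0.81 -0.065 0.1 0 0 0.7'
python3 - <<'E'
from h import *
from station import arm
import cv2
go(.4865,.197,.04,-100.7)
f=arm.grab_frame('wrist');cv2.imwrite('pics/w1.png',f['img'][:,:,::-1]);np.savez('pics/w1.npz',**f)
E
```

```text
t: 1.85
eef_pos: [0.4857, 0.1992, 0.1965]
ee_rot: [3.141, 0.0, -1.754]
force: [-1.1, 0.6, 0.3]
width: 0.0877
t 1.85 pos [0.48573229 0.19920994 0.19647107] rot [ 179.99    0.   -100.51] F [-1.1  0.6  0.3] w 0.08774197732415306 q6 -0.9465047214425387
shares [ 0.0068 -0.0039  0.5216] [0.0001 0.     0.0032]
```

View pics/w1.png

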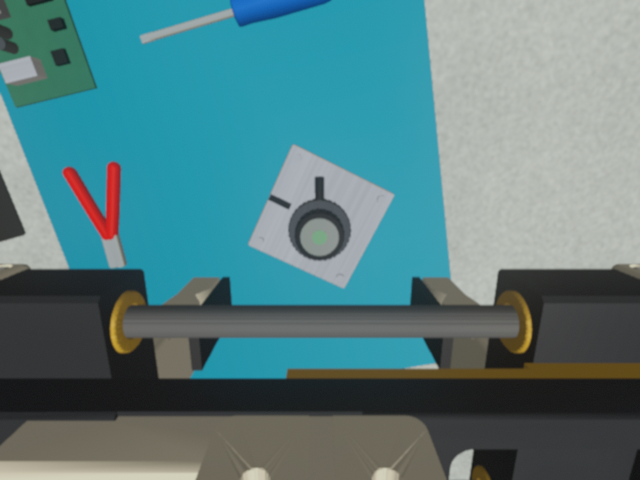

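The wrist view has the lens centred between the fingers: glass at (319,238), pin pointing straight up at (320,188), and bar at (280,202). As a second check I'll cast a wrist ray to the lens axis.

Run:
```python
from h import *
from scipy.spatial.transform import Rotation as Ro
f=load('w1');T=f['tool_from_camera'];R=Ro.from_euler('xyz',np.radians([179.99,0,-100.51])).as_matrix();p=np.array([.48573,.19921,.19647])
def wr(u,v,z):
    d=R@T[:3,:3]@np.array([(u-f['cx'])/f['fx'],-(v-f['cy'])/f['fy'],-1]);o=R@T[:3,3]+p
    return o+d*(z-o[2])/d[2]
for n,u,v,z in (('glass',319,237.5,.082),('ring',319.5,229.5,.061),('pintip',320,178,.056),('bar in',290,206,.017),('bar out',270,197,.017)):
    q=wr(u,v,z);e=q[:2]-[.4865,.197];print(n,q.round(4),np.hypot(*e),np.degrees(np.arctan2(e[1],e[0])))
```

```text
glass [0.4872 0.1979 0.082 ] 0.001133285236103399 54.95212450371321
ring [0.4865 0.1962 0.061 ] 0.0007817279717017557 -90.08002575664595
pintip [0.4782 0.1535 0.056 ] 0.04432971259015638 -100.84874554234574
bar in [0.5125 0.1778 0.017 ] 0.0323851461269894 -36.45165717673976
bar out [0.5298 0.1656 0.017 ] 0.0535144523785486 -35.905575501435415
```

Both views agree on the axis to within 1 mm. The pin is at −101° and the bar at about −35.5°, so it needs a turn of about +65°. Descending now.

```bash
python3 -m inch '0 0.006 -0.004 0.13 0 0 0;0 0.006 -0.004 0.26 0 0 0;0 0.006 -0.004 0.39 0 0 0;0 0.006 -0.004 0.46 0 0 0;0 0.006 -0.004 0.52 0 0 0;0 0.006 -0.004 0.52 0 0 0;0 0.006 -0.004 0.52 0 0 0'
python3 - <<'E'
from h import *
from station import arm
import cv2
go(.4865,.197,.04,-100.7)
f=arm.grab_frame('wrist');cv2.imwrite('pics/w2.png',f['img'][:,:,::-1])
f=arm.grab_frame('scene');cv2.imwrite('pics/s2.png',cv2.resize(f['img'][150:330,330:550,::-1],None,fx=3,fy=3))
E
```

```text
t: 2.6
eef_pos: [0.4867, 0.1972, 0.041]
ee_rot: [-3.141, -0.0, -1.754]
force: [0.3, -0.0, 0.9]
width: 0.0877
t 2.6 pos [0.48665018 0.19717512 0.04099053] rot [-1.7999e+02 -1.0000e-02 -1.0049e+02] F [ 0.3 -0.   0.9] w 0.08766690523274749 q6 -0.942402757419884
shares [0.0007 0.0004 0.0033] [-0.0001 -0.0002  0.0035]
```

View pics/w2.png

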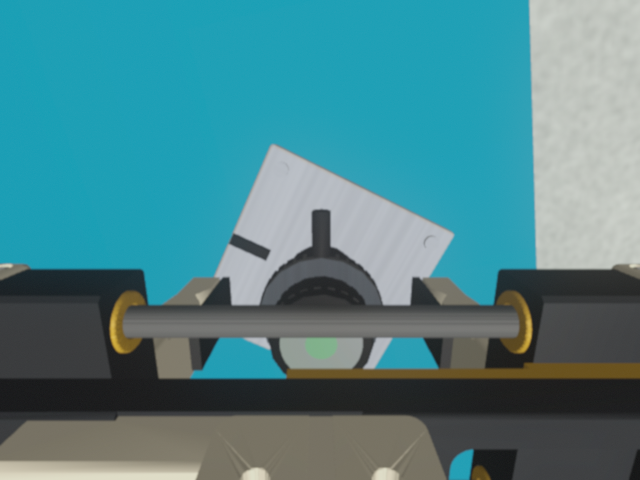

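View pics/s2.png

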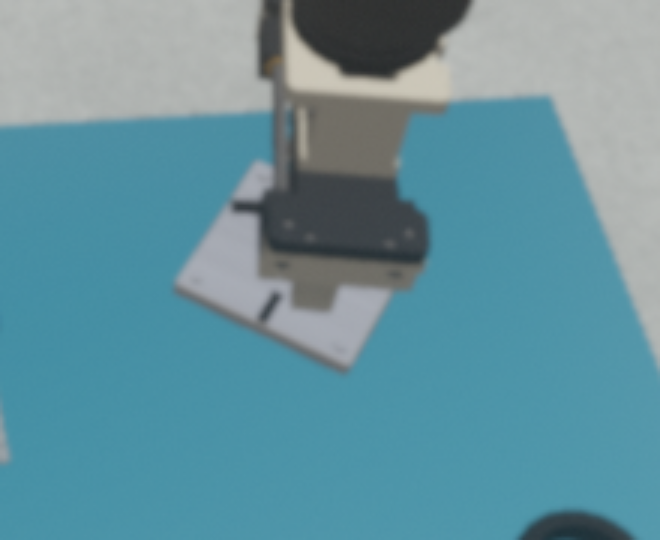

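The lens sits centred between the fingers: ring at (321,290), pin at (321,232), clear of both fingers. Now closing gently.

```bash
python3 -m inch '0.3 0 0 0 0 0 0;0.45 0 0 0 0 0 0;0.45 0 0 0 0 0 0;0.45 0 0 0 0 0 0;0.45 0 0 0 0 0 0;0.45 0 0 0 0 0 0' 10
python3 -c "
from h import *
go(.4865,.197,.04,-35.5)"
```

```text
t: 3.3
eef_pos: [0.4864, 0.196, 0.0406]
ee_rot: [3.141, -0.0, -1.757]
force: [-3.4, 1.4, 4.2]
width: 0.0535
t 3.3 pos [0.48642074 0.19600502 0.04061288] rot [ 1.7997e+02 -1.0000e-02 -1.0064e+02] F [-3.4  1.4  4.2] w 0.05347076079905069 q6 -0.9424732012485166
shares [-0.0033  0.0004  0.002 ] [ 5.0000e-04  2.0000e-04 -1.0857e+00]
```

Gripped at 53.5 mm, which matches the 54 mm ring. Turning in place.

```bash
python3 -m inch '0.45 0 0 0 0 0 -0.08;0.45 0 0 0 0 0 -0.16;0.45 0 0 0 0 0 -0.24;0.45 0 0 0 0 0 -0.32;0.45 0 0 0 0 0 -0.4;0.45 0 0 0 0 0 -0.4'
python3 - <<'E'
from h import *
from station import arm
import cv2
go(.4865,.197,.04,-35.5)
f=arm.grab_frame('wrist');cv2.imwrite('pics/w3.png',f['img'][:,:,::-1])
E
```

```text
t: 3.9
eef_pos: [0.4873, 0.1961, 0.0407]
ee_rot: [-3.141, -0.0, -1.336]
force: [2.3, -0.5, -0.2]
width: 0.0535
t 3.9 pos [0.48731626 0.1961054  0.0406754 ] rot [-179.96   -0.    -76.54] F [ 2.3 -0.5 -0.2] w 0.05350727810410752 q6 -0.5222956381173505
shares [-0.0035  0.002   0.0022] [-7.00e-04 -3.00e-04 -6.84e-01]
```

View pics/w3.png

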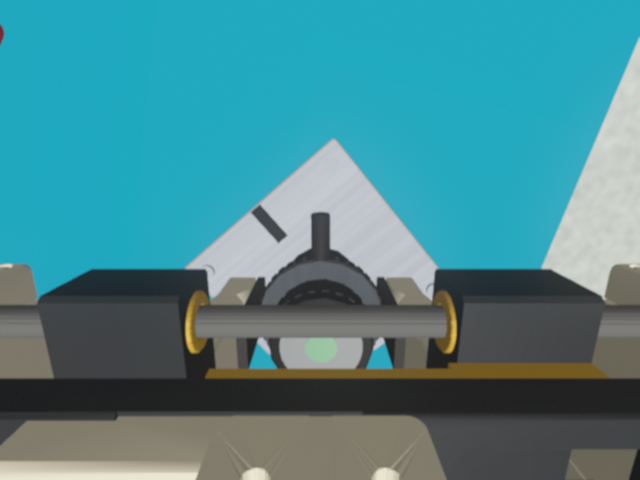

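The ring turns with the gripper. The pin is still straight up at (320,235), and the bar has come round to (269,223). I'll turn the remaining 0.685.

```bash
python3 -m inch '0.45 0 0 0 0 0 -0.08;0.45 0 0 0 0 0 -0.16;0.45 0 0 0 0 0 -0.24;0.45 0 0 0 0 0 -0.32;0.45 0 0 0 0 0 -0.4;0.45 0 0 0 0 0 -0.48;0.45 0 0 0 0 0 -0.56;0.45 0 0 0 0 0 -0.64;0.45 0 0 0 0 0 -0.68;0.45 0 0 0 0 0 -0.68;0.45 0 0 0 0 0 -0.68'
python3 - <<'E'
from h import *
from station import arm
import cv2
go(.4865,.197,.04,-35.5)
f=arm.grab_frame('wrist');cv2.imwrite('pics/w4.png',f['img'][:,:,::-1])
E
```

```text
t: 5.05
eef_pos: [0.4885, 0.197, 0.0408]
ee_rot: [-3.139, -0.001, -0.627]
force: [7.5, 0.1, -5.4]
width: 0.0533
t 5.05 pos [0.48854462 0.19695813 0.04075642] rot [-1.7984e+02 -8.0000e-02 -3.5940e+01] F [ 7.5  0.1 -5.4] w 0.05329657150181367 q6 0.18592183814228444
shares [-0.0056  0.0039  0.0025] [-0.0027 -0.0013 -0.0074]
```

View pics/w4.png

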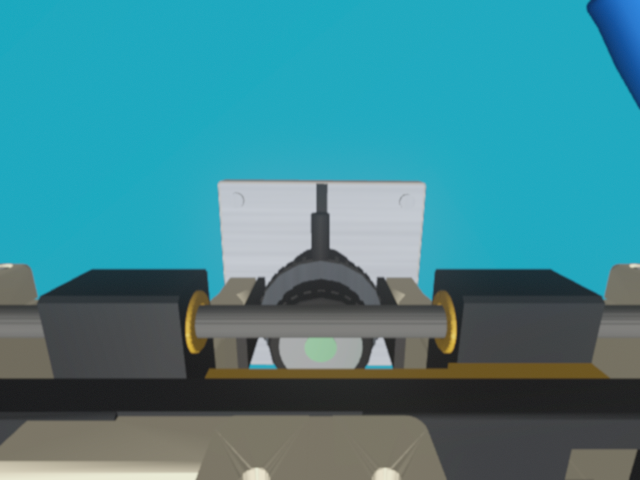

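The pin at (320,233) is now in line with the bar at (322,198). I'll open, then rise straight up, shifting about 1.5 mm back toward the axis as the fingers open.

```bash
python3 -m inch '0 0 0 0 0 0 0;0 0 0 0 0 0 0;0 0 0 0 0 0 0;0 0 0 0 0 0 0;0 0 0 0 0 0 0;0 0 0 -0.1 0 0 0;0 0 0 -0.2 0 0 0;0 0 0 -0.35 0 0 0;0 0 0 -0.5 0 0 0;0 0 0 -0.5 0 0 0;0 0 0 -0.5 0 0 0'
python3 - <<'E'
from h import *
from station import arm
import cv2
go(.4865,.197,.04,-35.5)
f=arm.grab_frame('wrist');cv2.imwrite('pics/w5.png',f['img'][:,:,::-1]);np.savez('pics/w5.npz',**f)
f=arm.grab_frame('scene');cv2.imwrite('pics/s5.png',f['img'][:,:,::-1])
s=arm.get_state();T=dict(np.load('pics/w5.npz'))
E
```

```text
t: 6.2
eef_pos: [0.487, 0.1965, 0.1919]
ee_rot: [-3.139, -0.0, -0.626]
force: [-0.1, -0.5, -0.8]
width: 0.088
t 6.2 pos [0.4870471  0.19645584 0.1918894 ] rot [-1.7983e+02 -2.0000e-02 -3.5840e+01] F [-0.1 -0.5 -0.8] w 0.0880163476567361 q6 0.18832504606352185
shares [-0.0027  0.0011  0.5063] [-0.0029 -0.0003 -0.0057]
```

View pics/w5.png

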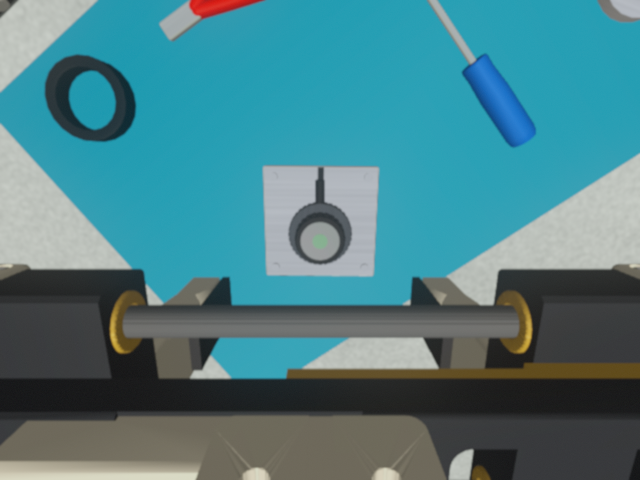

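View pics/s5.png

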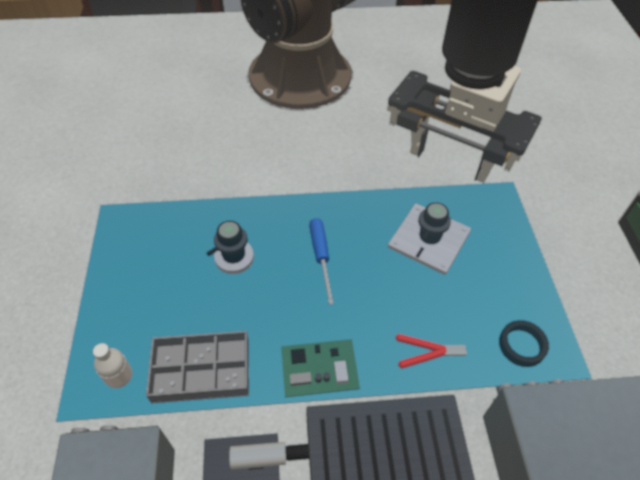

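The pin at (320,188) lies along the bar at (320,172) within a pixel or so. The gripper is open, clear and unloaded, and the spare lens is unmoved at (232,245). Handing in.

```bash
python3 -c "
from station import arm
print(arm.job_done())"
```

```text
the job is handed in; nothing more can be done
None
```

The iris ring's pin is now in line with the index bar, and the job is handed in. `arm.job_done()` returns no verdict.

- **What I did:** I gripped the iris ring across its diameter at 10 N, with the fingers reading 53.5 mm on the 54 mm ring. I turned it about 65° anticlockwise with the tool centred on the lens axis, then opened and rose straight up. The run took about 6.2 s of the 32 s allowed.
- **Pin and bar:** after release, the wrist picture shows them in line within a pixel or so, roughly 2° or less.
- **Forces:** the largest reading I took at the wrist was about 9 N, while gripping; it was under 1 N after letting go. I had no direct reading of contact on the fixed rings. The fingers closed on the wider iris ring, about 7 mm out from them.
- **Spare lens:** it stands at the same place in the scene picture as at the start.
- **Disagreements:**
  - Depth readings put the plate and lens top about 4 mm higher than expected, probably from a bench mat a few mm thick and sensor bias, so I set the grip height a little higher.
  - While gripping, the measured tool position drifted by up to 2 mm, within the calibration error.

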